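Zester off, scrap tray home under the chopping board

TASK

The zester lying across the scrap tray is too tall to go under the chopping board: lift it off and lay it flat on top of the board. Then take the tray by its bar handle and, keeping it down on the worktop and clear of the board's underside, slide it in under the board, past the catch you can feel, until it is held home against the springy stop; push gently, and let go of it there. Leave the lemon half in the tray and everything else where it stands.

Things in the scene. Friction and masses are not known exactly. Their poses are not given: they have to be found in the camera images.
- station: Wooden chopping-board stand, fixed to the worktop: two side panels (18 thick, 240 long, 56 high) and a closed back panel (18 thick) carry the board; the bay between the panels is 180 wide, 56 high, open at the front. Origin on the worktop at the centre of its footprint; +x points into the bay (open front edge at x = -120 mm, back at +120), +y across it.
- mouth (a point): Middle of the bay's open front edge, on the worktop. Out of sight under the board is a cross-bar stop with a springy buffer, and close before it a sprung roller catch. The stop is clamped by hand to suit how far the tray shall stick out for scraping into: the buffer's face is 105 to 185 mm in from this edge, not measured, only felt. Over 20 N between tray and station damages it.
- board: The wooden chopping board on top of the station: 240 (its x, the station's x direction) x 320 (y) x 24 thick. Origin at the centre of its underside, which is 56 mm above the worktop; its top face is 80 mm above the worktop.
- tray: Loose open stainless scrap tray, 0.3 to 0.55 kg, 220 long (x) x 170 wide (y) x 48 high, walls and floor 5 thick. Origin at the centre of its underside on the worktop. Its plain +x end goes into the bay first; the bar handle is on its -x end wall.
- bar (a point): Middle of the tray's level round bar handle, 10 in diameter and 100 long along the tray's y, 34 mm above the worktop. It lies at x = -150 mm in the tray's frame, its axis 40 mm out from the end wall, held by two round arms at y = +-50 mm; so there is a 35 mm gap for a finger between bar and wall.
- catch (a joint): Lift in m of the sprung roller (28 in diameter, pressed down with 4 N) under the board: 0 when free, about 0.004 as it rides on the top edge of the tray's leading end wall, under 0.0025 once dropped behind it. Lifting it takes about 5 to 8 N on top of the sliding drag, some 25 mm before home; then the push eases until the wall meets the buffer.
- buffer (a joint): Compression in m of the springy buffer: 0 untouched, then about 2.5 N per mm, solid at 0.008. When the tray is home and let go, roller and buffer hold its end wall between them and the buffer stays pressed in by about 0.001.
- zester: Loose hand zester (rasp) 320 long, 0.11 kg, lying flat across the tray's rims, underside 48 mm above the worktop. Origin: centre of mass, on the flat underside; +x to the blade's tip. Steel blade: upturned channel 34 wide (y), 12 high, x = -35 to +165 mm; black handle 26 wide, 18 high, x = -155 to -35. Grip it across the channel at the origin, fingertips 2 mm above the underside.
- lemon_half: Squeezed lemon half, 60 across, 31 high, lying cut side down in the tray; it stays there. Origin at the centre of its underside.
- plate: White plate with a beaded rim, 200 across, 23 high, bystander. Origin under its centre.
- orange: Whole orange, 84 across, bystander. Origin under its centre.
- lemon: Whole lemon standing on end, 62 across, 82 high, bystander. Origin under its centre.
- lime: Whole lime, 52 across, bystander. Origin under its centre.
- ramekin: White ramekin, 88 across, 48 high, bystander. Origin under its centre.
- oil: Green glass oil bottle, 62 across, 210 high, bystander. Origin under its centre.
Not all that is in view belongs to the job. Leave any green look-alike of the lemon_half alone.

How it is judged (in metres and radians):
On the way:
1. the zester lies flat on the board, let go (x of zester in the frame of board between -0.1 and 0.1 m and y of zester in the frame of board between -0.11 and 0.11 m and z of zester in the frame of board between 0.021 and 0.03 m and angle between zester's own z axis and vertical below 0.12 rad and contact force between the fingers and zester below 0.1 N and linear speed of zester below 0.02 m/s), for 0.2 s.
At the end, for the whole second after the job is handed in: Zester flat, still, let go on the board, its origin 20 mm inside front and back, 50 mm inside the sides. Tray flat and still on the worktop, square in the bay within 0.08 rad, roller dropped behind its end wall (catch under 2.5 mm), buffer pressed over 0.4 mm, lemon half in the tray (all of step 1 and value of joint catch below 0.0025 m and value of joint buffer above 0.0004 m and linear speed of tray below 0.01 m/s and height (world z) of tray below 0.004 m and angle between tray's own z axis and vertical below 0.03 rad and angle between the x axis of tray and the x axis of station, either way round below 0.08 rad and horizontal distance between lemon_half and tray below 0.13 m and height (world z) of lemon_half below 0.03 m); the robot touches nothing.
It fails at once if the tray is pushed against the stop, catch or panels with more than 20 N (contact force between tray and station above 20 N).
It fails at once if the tray touches the underside of the board (more than 1 N) (contact force between tray and board above 1 N).
It fails at once if the tray is lifted more than 20 mm off the worktop (height (world z) of tray above 0.02 m).
It fails at once if a bystander (plate, fruit, ramekin, bottle) is shifted more than 30 mm (distance of any of plate, orange, lemon, lime, ramekin, oil from where it was at the start of the episode above 0.03 m).
It also fails if it takes over 72 s, if anything falls off the work surface, if the arm or the gripper's body presses on something with over 40 N, if the wrist force passes 120 N, or if a joint passes its speed limit or range.

ROBOT

A 6-joint arm with a two-finger parallel gripper is mounted at the origin on the work surface. World frame = base frame: x ahead of the robot, y to its left, z up, the work surface at z = 0. Lengths are in mm, angles in rad, forces in N, time in s.
With the tool pointing down it reaches from about 350 to 775 mm from the base axis. Payload 7.3 kg.
Tool frame: the origin (TCP) lies midway between the tips of the shut fingers; the grasp point (between the pads) lies 19 mm behind it; z points along the fingers, y is the line along which they close (so a half turn about z gives the same grasp; the last joint's range is limited). The gripper opens to 92 mm and grips with 3 to 60 N. Pads are 19 mm wide; open, the fingers measure 130 mm over their backs; the gripper's body (75 mm by 190 mm) begins 47 mm behind the grasp point.
Start: joints at [-1.346, 0.342, 1.524, -0, 1.275, -0.146], TCP at [190.263, -489.331, 226.741] pointing down, gripper open.
Joint ranges: [-2.53, 2.53], [-0.77, 2.02], [0.04, 2.7], [-1, 4.14], [0.28, 2.66], [-3.11, 3.11]. Speed limits (rad/s): [2.57, 2.57, 3.14, 3.14, 3.14, 3.14].

INTERFACE

Orientations are given as [roll, pitch, yaw] about the fixed x, y, z axes, in that order (R = Rz(yaw) Ry(pitch) Rx(roll)).
In Python, from plant import get_obs, capture, camera_model, close_job, search_frame, regions_of, pinpoint gives the robot as it stands. The module is installed in compiled form; this text tells all that it offers.
- The arm moves only by the shell command python3 -m pendant 'ROWS'. ROWS is JSON, one flat list of numbers, 7 for each row, row after row: the shift along the tool's x, y, z in units of 30 mm (1.0 is 30 mm), then the turn, a rotation vector about the tool's x, y, z in units of 4 degrees (1.0 is 4 degrees), then the closure, from -1 (fully open) to 1 (shut), so that 0 is half open. In form: [dx, dy, dz, wx, wy, wz, gripper, dx, dy, dz, wx, wy, wz, gripper, ...]. A call has 1 to 12 rows; each row shifts and turns the commanded pose from where the row before left it, along the tool's axes as they then stand; what a row does not reach is not made up. A row lasts 1/10 s, in which the tool goes at most 50 mm and 8.59 degrees, less where a joint would pass 70% of its speed; a pose out of reach is approached as far as the arm can. A call with a number of a shift or a turn outside -1 to 1 is refused whole. A call with a gripper value outside its range is refused whole. The fingers move at their own pace and stop on an object; the grip force is fixed at half the most. Time passes only in rows, so rows that do not move let the fingers close. It gives the time, the measured TCP pose, the force, the opening and the grip force at its end, in the units of the state.
- get_obs(): the state, without advancing time (a new reading comes with each control period).
- capture(name): name is "scene" or "top"; returns the picture (400x640x3 uint8, red, green, blue); there is no depth.
- camera_model(name): a dict with "fov_y" (degrees; the focal length in pixels is half the picture's height over the tangent of half this angle, whatever the lens; pixels are square), "cx", "cy" (the principal point, pixels), "pose" (4x4, takes a point from camera to world coordinates). Camera axes: x right, y up, looking along -z (the intrinsics and any distortion apply to the point x, -y, -z); pixel columns grow to the right and rows downward; lengths in mm; the calibration is good to about 2 mm. A picture is of the moment at which its call begins. camera_model takes no time and is no camera call.
- close_job(): hands the job in; it is judged then, once.
Trained networks look in the newest picture that a camera, given by its name, has taken for a name from the list of things; names that differ only in an ending like _2 or _b are one class to them, and where a whole thing is asked for, a point or a joint stands for the part that bears it (a point fixed in the world has none). Each returns a list of dicts, best first, with "score" (0 to 1); they miss things now and then, are a little off and sometimes report something else, mostly with a low value. They report only what shows in the picture. A call takes as long as a camera call. They do not tell look-alikes from the thing itself.
- search_frame(camera, thing): "location" ([column, row] in pixels, amid what is visible of it).
- regions_of(camera, thing): "pixels" (400x640 bool, what is visible of it) and "location" ([column, row] in pixels, amid what is visible of it).
- pinpoint(camera, thing): "location" ([column, row] in pixels: a listed point, or the origin of a listed thing).
The state is a dict: "time": time; "joint_positions": joint angles; "dq": joint speeds; "tau": joint torques, N m; "tool_pos": TCP position; "tcp_rot": TCP orientation; "contact_force": force on the tool from outside, world axes, zero at the start; "moment": the same for the moment, N m; "grip_width": finger opening in mm; "finger_force": force on a finger pad.
Only numpy, scipy, OpenCV 4.12 (cv2) and the standard library are available. Lean on these libraries where they do the work, as an engineer would, in place of code of your own. Each camera call takes 0.05 s, during which the arm holds its last target. There are 200 camera calls.

## Working session

There is one attempt and no reset: what is moved stays moved. The work goes in short steps, Python scripts to look and compute and a shell command to move; the robot and the scene stay as the last step left them, time stands still between calls to the robot, and variables do not carry over. Pictures are saved under pics/ and viewed, at most 10 in all, crops included, and the job is handed in when it is done.

```bash
mkdir -p pics
cat > h.py <<'E'
import numpy as np, cv2
from plant import *
def ray(cam,px):
    m=camera_model(cam); f=200/np.tan(np.radians(m["fov_y"])/2); P=np.array(m["pose"])
    d=P[:3,:3]@np.array([(px[0]-m["cx"])/f,-(px[1]-m["cy"])/f,-1]); return P[:3,3],d
def at(cam,px,z):
    o,d=ray(cam,px); return (o+d*(z-o[2])/d[2])
E
python3 - <<'E'
from h import *
for c in("scene","top"):
    m=camera_model(c); print({k:(v if k!="pose" else np.round(v,3).tolist()) for k,v in m.items()})
    cv2.imwrite(f"pics/{c}0.png",cv2.cvtColor(capture(c),cv2.COLOR_RGB2BGR))
Z=dict(station=0,mouth=0,board=56,tray=0,bar=34,zester=48,lemon_half=5)
for t,z in Z.items():
    for c in("scene","top"):
        for r in pinpoint(c,t)[:3]: print(t,c,np.round(r["location"]),round(r["score"],2),np.round(at(c,r["location"],z)))
E
```

```text
{'fov_y': 45.93955810219961, 'cx': 323.8088225074939, 'cy': 190.10789495441813, 'pose': [[0.697, -0.535, 0.477, 1308.435], [0.716, 0.506, -0.48, -700.776], [0.015, 0.676, 0.736, 1151.134], [0.0, 0.0, 0.0, 1.0]]}
{'fov_y': 56.20639959578364, 'cx': 322.2402151404814, 'cy': 197.47014318167973, 'pose': [[0.026, 0.999, -0.043, 552.843], [-0.999, 0.027, 0.018, 13.884], [0.019, 0.042, 0.999, 1107.445], [0.0, 0.0, 0.0, 1.0]]}
station top [235. 201.] 0.93 [583. 251.   0.]
mouth top [145. 185.] 0.53 [624. 516.   0.]
board top [232. 199.] 0.72 [587. 248.  56.]
board top [405. 240.] 0.22 [ 485. -241.   56.]
tray scene [252. 216.] 0.98 [ 487. -193.    0.]
tray top [382. 235.] 0.57 [ 493. -186.    0.]
bar scene [208. 230.] 0.66 [ 464. -336.   34.]
bar top [433. 242.] 0.79 [ 480. -328.   34.]
zester top [379. 233.] 0.65 [ 503. -169.   48.]
lemon_half scene [236. 225.] 0.78 [ 484. -252.    5.]
lemon_half scene [197. 266.] 0.52 [ 528. -423.    5.]
lemon_half top [460. 229.] 0.86 [ 517. -414.    5.]
lemon_half top [403. 239.] 0.77 [ 484. -247.    5.]
lemon_half top [145. 187.] 0.4 [617. 513.   5.]
```

View pics/top0.png

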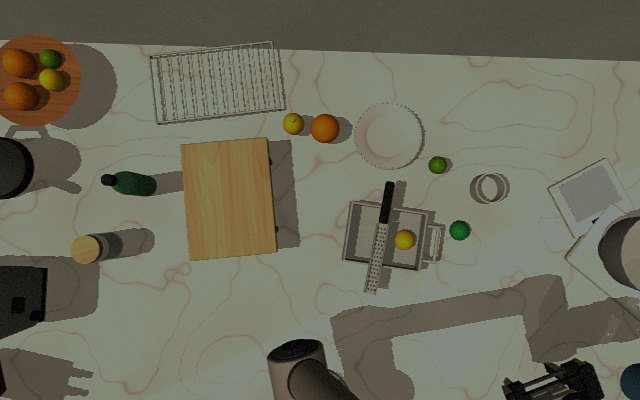

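View pics/scene0.png

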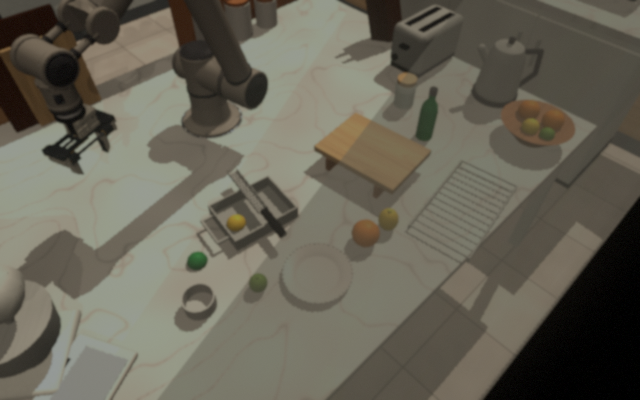

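The top view shows the board around (229,198) with its open front facing right, and the tray around (388,235) with its bar at (435,242). The zester runs from its black handle at (388,185) to its tip at (371,292).

There are two candidates for the lemon half: yellow at (404,239), inside the tray, and green at (459,230), outside it. I choose the yellow one and leave the green look-alike alone. The zester and tray each have only one candidate; the rack at (218,83) is neither.

Run:
```python
from h import *
im=cv2.cvtColor(capture("top"),cv2.COLOR_RGB2BGR)
c=im[130:310,170:460]; c=cv2.convertScaleAbs(cv2.resize(c,None,fx=2.75,fy=2.75,interpolation=cv2.INTER_CUBIC),alpha=1.5)
cv2.imwrite("pics/crop1.png",c)
for t,z in(("board",80),("zester",55),("tray",48)):
    for r in regions_of("top",t)[:2]:
        m=r["pixels"].astype(np.uint8); ct=max(cv2.findContours(m,0,2)[0],key=cv2.contourArea)
        bx=cv2.boxPoints(cv2.minAreaRect(ct)); w=np.array([at("top",p,z)[:2] for p in bx])
        print(t,round(r["score"],2),m.sum(),bx.round(1).tolist(),w.round().tolist(),w.mean(0).round(1),np.linalg.norm(np.diff(w,axis=0),axis=1).round(),np.degrees(np.arctan2(*(w[1]-w[0])[::-1])).round(1),np.degrees(np.arctan2(*(w[2]-w[1])[::-1])).round(1))
```

```text
board 0.68 10266 [[178.89999389648438, 144.1999969482422], [267.70001220703125, 136.5], [277.8999938964844, 252.8000030517578], [189.10000610351562, 260.6000061035156]] [[733.0, 392.0], [761.0, 150.0], [443.0, 112.0], [416.0, 351.0]] [588.3 251.6] [244. 321. 241.] -83.2 -173.2
zester 0.7 1424 [[361.70001220703125, 292.29998779296875], [385.20001220703125, 178.60000610351562], [399.0, 181.5], [375.5, 295.20001220703125]] [[336.0, -122.0], [656.0, -182.0], [649.0, -221.0], [329.0, -161.0]] [ 492.7 -171.3] [325.  40. 326.] -10.6 -100.1
zester 0.68 10378 [[179.0, 144.10000610351562], [269.1000061035156, 136.3000030517578], [279.29998779296875, 253.39999389648438], [189.1999969482422, 261.20001220703125]] [[737.0, 401.0], [767.0, 150.0], [439.0, 111.0], [411.0, 359.0]] [588.6 255.2] [253. 331. 250.] -83.3 -173.3
tray 0.89 3776 [[381.3999938964844, 266.6000061035156], [390.8999938964844, 207.10000610351562], [443.6000061035156, 215.5], [434.1000061035156, 275.0]] [[408.0, -177.0], [576.0, -201.0], [556.0, -352.0], [388.0, -327.0]] [ 482.1 -264. ] [170. 152. 170.] -8.0 -97.5
```

View pics/crop1.png

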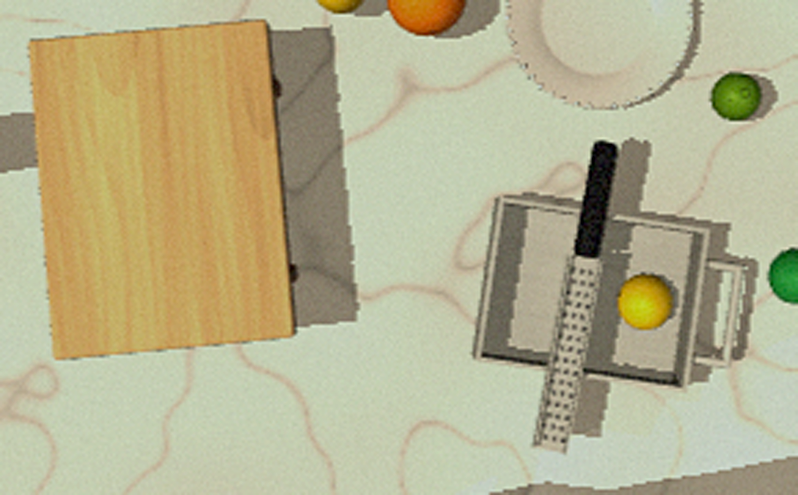

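The crop confirms it: the yellow half lies in the tray at crop (645,302), with the green one outside at (790,275). The tray's rim corners are near (500,197), (476,357), (685,384) and (708,228), and its bar runs from (742,262) to (728,366). The zester handle ends at (604,143) and the tip at (550,450).

Run:
```python
from h import *
p=lambda x,y:(170+x/2.75,130+y/2.75)
T=np.array([at("top",p(*c),48)[:2] for c in((500,196),(475,357),(686,386),(709,228))])
print("tray",T.round(),T.mean(0).round(1),np.linalg.norm(np.roll(T,-1,0)-T,axis=1).round())
d=(T[0]+T[1]-T[2]-T[3]);print("yaw",np.degrees(np.arctan2(d[1],d[0])))
B=np.array([at("top",p(*c),36)[:2] for c in((742,262),(728,366))]);print("bar",B.round(),B.mean(0))
Zs=np.array([at("top",p(*c),60)[:2] for c in((604,143),(551,448))]);d=Zs[1]-Zs[0];L=np.linalg.norm(d);print("zest",Zs.round(),L,np.degrees(np.arctan2(d[1],d[0])),Zs[0]+d/L*155)
for t,z in(("plate",0),("orange",0),("lime",0),("lemon",0),("oil",0),("ramekin",0)):
    for r in pinpoint("top",t)[:2]: print(t,np.round(r["score"],2),at("top",r["location"],z).round())
o=get_obs();print(o["tool_pos"],o["tcp_rot"],o["contact_force"],o["time"])
from scipy.spatial.transform import Rotation as R
print(R.from_euler("xyz",o["tcp_rot"]).as_matrix().round(3))
```

```text
tray [[ 590.  -89.]
 [ 424.  -67.]
 [ 400. -285.]
 [ 562. -306.]] [ 494.1 -186.9] [167. 219. 164. 219.]
yaw 83.19306301250998
bar [[ 528. -345.]
 [ 420. -332.]] [ 473.81283198 -338.39149801]
zest [[ 646. -193.]
 [ 336. -145.]] 313.90532383995895 171.18704893324895 [ 493.26421206 -169.69189321]
plate 0.77 [ 784. -196.    0.]
plate 0.46 [ 642. -487.    0.]
orange 0.58 [795.   0.   0.]
lime 0.67 [ 706. -332.    0.]
lemon 0.73 [803.  80.   0.]
oil 0.75 [623. 513.   0.]
ramekin 0.94 [ 634. -497.    0.]
[ 190.26220675 -489.341789    226.74845168] [3.14146252e+00 1.28807228e-05 3.70733746e-01] [ 0.3458331  -0.01358521 -0.40508303] 1.3
[[ 0.932  0.362  0.   ]
 [ 0.362 -0.932 -0.   ]
 [-0.     0.    -1.   ]]
```

```bash
python3 -m pendant '[0,0,0,0,0,0.77,-1, 0,0,0,0,0,0.77,-1, 0,0,0,0,0,0.77,-1, 0,0,0,0,0,0.77,-1, 0,0,0,0,0,0.77,-1, 0,0,0,0,0,0.77,-1, 0,0,0,0,0,0.77,-1, 0,0,0,0,0,0.77,-1, 0,0,0,0,0,0.77,-1, 0,0,0,0,0,0.77,-1]'; python3 -m pendant '[0.69,-1,0,0,0,0,-1, 0.69,-1,0,0,0,0,-1, 0.69,-1,0,0,0,0,-1, 0.69,-1,0,0,0,0,-1, 0.69,-1,0,0,0,0,-1, 0.69,-1,0,0,0,0,-1, 0.69,-1,0,0,0,0,-1, 0.69,-1,0,0,0,0,-1, 0.69,-1,0,0,0,0,-1, 0.69,-1,0,0,0,0,-1, 0.69,-1,0,0,0,0,-1, 0.69,-1,0,0,0,0,-1]'; python3 -m pendant '[0,0,1,0,0,0,-1, 0,0,1,0,0,0,-1, 0,0,1,0,0,0,-1, 0,0,0,0,0,0,-1, 0,0,0,0,0,0,-1]'
python3 - <<'E'
from h import *
im=cv2.cvtColor(capture("top"),cv2.COLOR_RGB2BGR)
c=im[150:310,330:480]
cv2.imwrite("pics/crop2.png",cv2.convertScaleAbs(cv2.resize(c,None,fx=3.6,fy=3.6,interpolation=cv2.INTER_CUBIC),alpha=1.3))
s=cv2.cvtColor(capture("scene"),cv2.COLOR_RGB2BGR)[130:290,160:340]
cv2.imwrite("pics/crop3.png",cv2.convertScaleAbs(cv2.resize(s,None,fx=3.6,fy=3.6,interpolation=cv2.INTER_CUBIC),alpha=1.8))
E
```

```text
time: 2.3
tool_pos: [190.3, -489.3, 226.7]
tcp_rot: [3.141, -0.0, -0.169]
contact_force: [-0.1, 0.5, -1.1]
grip_width: 91.9
finger_force: 0.0
time: 3.5
tool_pos: [495.9, -174.3, 226.8]
tcp_rot: [3.141, -0.0, -0.167]
contact_force: [-0.5, -0.8, -0.3]
grip_width: 91.9
finger_force: 0.0
time: 4.0
tool_pos: [495.2, -175.7, 137.2]
tcp_rot: [-3.142, 0.0, -0.167]
contact_force: [-0.3, -0.7, 0.6]
grip_width: 91.8
finger_force: 0.0
```

View pics/crop3.png

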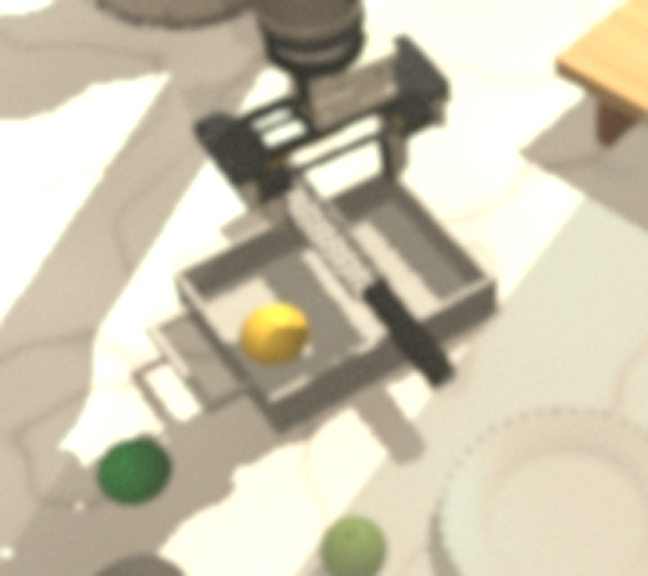

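The close crop shows the open fingers either side of the zester's blade, about (330,230) in the crop, with the lemon half well clear at (275,332). I'll go down, close and lift.

```bash
python3 -m pendant '[0,-0.17,1,0,0,0,-1, 0,0,1,0,0,0,-1, 0,0,0.5,0,0,0,-1, 0,0,0.4,0,0,0,-1, 0,0,0,0,0,0,-1, 0,0,0,0,0,0,1, 0,0,0,0,0,0,1, 0,0,0,0,0,0,1, 0,0,0,0,0,0,1, 0,0,0,0,0,0,1, 0,0,0,0,0,0,1]'; python3 -m pendant '[0,0,0,0,0,0,1, 0,0,0,0,0,0,1, 0,0,-0.3,0,0,0,1, 0,0,-0.7,0,0,0,1, 0,0,-1,0,0,0,1, 0,0,-1,0,0,0,1, 0,0,-0.5,0,0,0,1, 0,0,0,0,0,0,1]'
```

```text
time: 5.2
tool_pos: [495.9, -170.6, 49.9]
tcp_rot: [3.141, -0.0, -0.167]
contact_force: [-0.3, 0.3, 0.3]
grip_width: 48.3
finger_force: 0.0
time: 6.0
tool_pos: [497.1, -171.1, 157.5]
tcp_rot: [3.14, -0.005, -0.167]
contact_force: [-0.4, 0.3, -0.9]
grip_width: 33.5
finger_force: 30.0
```

```bash
python3 -m pendant '[0.02,-0.5,0,0,0,0,1, 0.03,-0.9,0,0,0,0,1, 0.03,-1,0,0,0,0,1, 0.03,-1,0,0,0,0,1, 0.03,-1,0,0,0,0,1, 0.03,-1,0,0,0,0,1, 0.03,-1,0,0,0,0,1, 0.03,-1,0,0,0,0,1, 0.03,-1,0,0,0,0,1, 0.03,-1,0,0,0,0,1, 0.03,-1,0,0,0,0,1, 0.03,-1,0,0,0,0,1]'; python3 -m pendant '[0.03,-1,0,0,0,0,1, 0.03,-1,0,0,0,0,1, 0.03,-1,0,0,0,0,1, 0,-0.5,0,0,0,0,1, 0,-0.3,0,0,0,0,1, 0,0,0,0,0,-1,1, 0,0,0,0,0,-1,1, 0,0,0,0,0,-1,1, 0,0,0,0,0,-1,1, 0,0,1,0,0,0,1, 0,0,0.8,0,0,0,1, 0,0,0,0,0,0,1]'
```

```text
time: 7.2
tool_pos: [561.7, 167.1, 152.9]
tcp_rot: [3.141, 0.003, -0.166]
contact_force: [-0.1, -0.6, -1.6]
grip_width: 33.6
finger_force: 30.0
time: 8.4
tool_pos: [581.9, 275.2, 96.6]
tcp_rot: [3.139, 0.008, 0.111]
contact_force: [-0.5, 0.1, -1.1]
grip_width: 33.4
finger_force: 30.0
```

```bash
python3 -m pendant '[0,0,0.2,0,0,0,1, 0,0,0.15,0,0,0,1, 0,0,0.08,0,0,0,1, 0,0,0,0,0,0,1]'
```

```text
time: 8.8
tool_pos: [584.7, 276.9, 88.1]
tcp_rot: [3.142, -0.001, 0.112]
contact_force: [-0.2, -0.0, -0.9]
grip_width: 33.4
finger_force: 30.0
```

```bash
python3 -m pendant '[0,0,0.08,0,0,0,1, 0,0,0.05,0,0,0,1, 0,0,0.02,0,0,0,1, 0,0,0,0,0,0,1]'
```

```text
time: 9.2
tool_pos: [584.5, 277.0, 83.2]
tcp_rot: [3.141, 0.0, 0.113]
contact_force: [0.1, -0.2, -1.7]
grip_width: 33.5
finger_force: 30.0
```

```bash
python3 -m pendant '[0,0,0.04,0,0,0,1, 0,0,0,0,0,0,1, 0,0,0,0,0,0,-1, 0,0,0,0,0,0,-1, 0,0,0,0,0,0,-1, 0,0,-0.2,0,0,0,-1, 0,0,-0.5,0,0,0,-1, 0,0,-1,0,0,0,-1, 0,0,-1,0,0,0,-1, 0,0,-1,0,0,0,-1, 0,0,0,0,0,0,-1]'
python3 - <<'E'
from h import *
capture("top")
for t,z in(("zester",80),("tray",0),("bar",34),("mouth",0)):
    for r in pinpoint("top",t)[:2]: print(t,round(r["score"],2),at("top",r["location"],z).round(1))
E
```

```text
time: 10.3
tool_pos: [586.8, 277.8, 198.9]
tcp_rot: [-3.14, -0.01, 0.113]
contact_force: [1.1, -0.7, 0.7]
grip_width: 91.6
finger_force: 0.0
zester 0.91 [590.8 275.9  80. ]
tray 0.57 [ 495.7 -190.2    0. ]
bar 0.56 [ 481.2 -325.7   34. ]
bar 0.23 [588.6 249.9  34. ]
mouth 0.55 [590.6 268.9   0. ]
```

```bash
python3 -m pendant '[0,0,0,0,0,0.9,-1, 0,0,0,0,0,0.8,0, 0,0,0,0,0,0.8,0.4, 0,0,0,0,0,0.8,0.4, 0,0.5,0,0,0,0,0.4, -0.07,0.9,0,0,0,0,0.4, -0.07,1,0,0,0,0,0.4, -0.07,1,0,0,0,0,0.4, -0.07,1,0,0,0,0,0.4, -0.07,1,0,0,0,0,0.4, -0.07,1,0,0,0,0,0.4, -0.07,1,0,0,0,0,0.4]'; python3 -m pendant '[-0.07,1,0,0,0,0,0.4, -0.07,1,0,0,0,0,0.4, -0.07,1,0,0,0,0,0.4, -0.07,1,0,0,0,0,0.4, -0.07,1,0,0,0,0,0.4, -0.07,1,0,0,0,0,0.4, -0.07,1,0,0,0,0,0.4, -0.07,1,0,0,0,0,0.4, -0.07,1,0,0,0,0,0.4, -0.07,1,0,0,0,0,0.4, -0.07,1,0,0,0,0,0.4, -0.07,1,0,0,0,0,0.4]'; python3 -m pendant '[-0.03,0.5,0,0,0,0,0.4, 0,0.4,0,0,0,0,0.4, 0,0,1,0,0,0,0.4, 0,0,1,0,0,0,0.4, 0,0,0.5,0,0,0,0.4, 0,0,0,0,0,0,0.4, 0,0,0,0,0,0,0.4]'
```

```text
time: 11.75
tool_pos: [542.7, 56.2, 192.4]
tcp_rot: [3.141, 0.001, -0.117]
contact_force: [0.1, 0.2, -0.1]
grip_width: 27.5
finger_force: 0.0
time: 12.95
tool_pos: [474.9, -297.8, 192.5]
tcp_rot: [-3.141, 0.001, -0.117]
contact_force: [1.2, 0.6, -0.4]
grip_width: 27.5
finger_force: 0.0
time: 13.65
tool_pos: [472.7, -322.7, 118.5]
tcp_rot: [3.142, -0.0, -0.117]
contact_force: [-0.6, -0.1, 0.2]
grip_width: 27.4
finger_force: 0.0
```

```bash
python3 -m pendant '[0.04,0.46,0.6,0,0,0,0.4, 0,0,0.9,0,0,0,0.4, 0,0,0.5,0,0,0,0.4, 0,0,0,0,0,0,0.4, 0,0,0,0,0,0,0.4]'
python3 - <<'E'
from h import *
s=cv2.cvtColor(capture("scene"),cv2.COLOR_RGB2BGR)[180:290,160:310]
cv2.imwrite("pics/crop4.png",cv2.convertScaleAbs(cv2.resize(s,None,fx=5,fy=5,interpolation=cv2.INTER_CUBIC),alpha=1.6))
E
```

```text
time: 14.15
tool_pos: [472.7, -337.3, 59.5]
tcp_rot: [3.14, -0.002, -0.117]
contact_force: [1.0, -0.5, -0.0]
grip_width: 27.8
finger_force: 0.0
```

View pics/crop4.png

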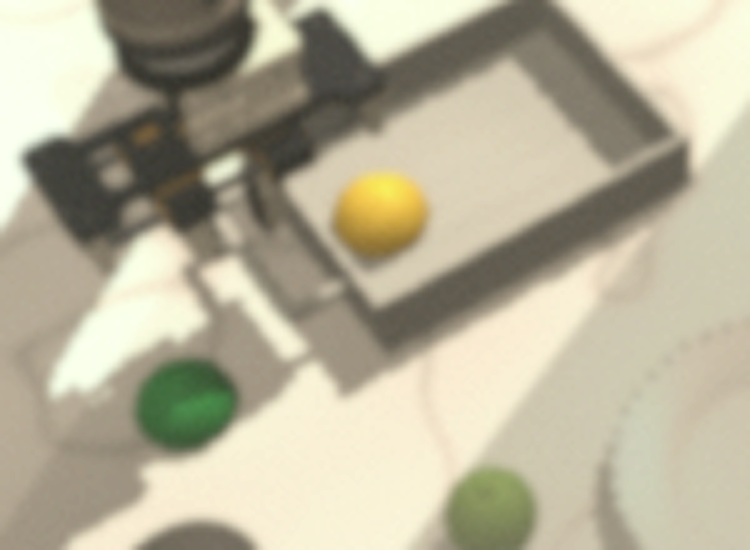

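The crop shows one finger over the gap between bar and wall, near (260,215), and the other outside the bar at (200,215). I'll go down slowly and watch the force.

```bash
python3 -m pendant '[0,0,0.3,0,0,0,0.4, 0,0,0.3,0,0,0,0.4, 0,0,0.2,0,0,0,0.4, 0,0,0,0,0,0,0.4]'
```

```text
time: 14.6
tool_pos: [471.4, -336.3, 32.9]
tcp_rot: [-3.14, 0.002, -0.118]
contact_force: [0.1, -0.6, 0.0]
grip_width: 27.2
finger_force: 0.0
```

```bash
python3 -m pendant '[0,0,0.3,0,0,0,0.4, 0,0,0,0,0,0,0.4, 0,0,0,0,0,0,1, 0,0,0,0,0,0,1, 0,0,0,0,0,0,1, 0,0,0,0,0,0,1, 0,0,0,0,0,0,1, 0,0,0,0,0,0,1]'
```

```text
time: 15.4
tool_pos: [472.0, -336.6, 25.3]
tcp_rot: [-3.141, -0.0, -0.118]
contact_force: [1.0, 3.2, 1.0]
grip_width: 8.9
finger_force: 30.0
```

```bash
python3 -m pendant '[0,0,0,0,0,-0.4,1, 0,0,0,0,0,-0.5,1, 0,0,0,0,0,-0.5,1, 0,0,0,0,0,-0.5,1, 0,0,0,0,0,-0.5,1, 0,0,0,0,0,-0.5,1, 0,0,0,0,0,-0.4,1, 0,0,0,0,0,0,1]'; python3 -m pendant '[0.2,-0.4,0,0,0,0,1, 0.4,-0.5,0,0,0,0,1, 0.5,-0.5,0,0,0,0,1, 0.5,-0.5,0,0,0,0,1, 0.5,-0.5,0,0,0,0,1, 0.5,-0.5,0,0,0,0,1, 0.5,-0.5,0,0,0,0,1, 0.5,-0.5,0,0,0,0,1, 0.5,-0.4,0,0,0,0,1, 0.5,-0.4,0,0,0,0,1, 0.5,-0.3,0,0,0,0,1, 0.5,-0.2,0,0,0,0,1]';  python3 -m pendant '[0.4,0,0,0,0,0,1, 0.3,0,0,0,0,0,1, 0.1,0,0,0,0,0,1, 0,0,0,0,0,0,1, 0,0,0,0,0,0,1]'
python3 - <<'E'
from h import *
im=cv2.cvtColor(capture("top"),cv2.COLOR_RGB2BGR)
c=im[120:280,170:410]
cv2.imwrite("pics/crop5.png",cv2.convertScaleAbs(cv2.resize(c,None,fx=3.3,fy=3.3,interpolation=cv2.INTER_CUBIC),alpha=1.5))
E
```

```text
time: 16.2
tool_pos: [472.4, -337.4, 25.3]
tcp_rot: [3.14, -0.001, 0.113]
contact_force: [2.6, -0.7, -1.4]
grip_width: 8.8
finger_force: 30.7
time: 17.4
tool_pos: [621.2, -161.7, 25.3]
tcp_rot: [3.141, 0.002, 0.114]
contact_force: [-5.0, -2.9, 4.2]
grip_width: 8.9
finger_force: 31.0
time: 17.9
tool_pos: [645.0, -159.1, 25.3]
tcp_rot: [-3.141, 0.001, 0.114]
contact_force: [-2.6, 2.1, 5.4]
grip_width: 8.9
finger_force: 30.8
```

View pics/crop5.png

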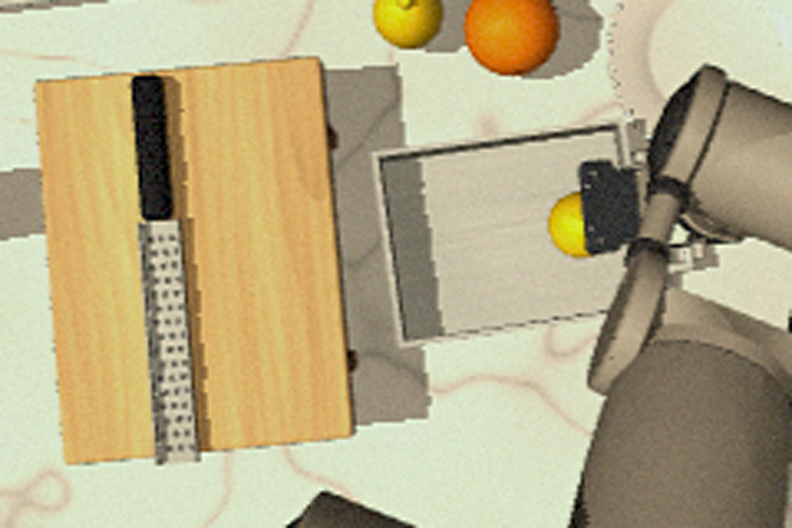

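The picture shows the zester flat on the board from (150,75) to (180,462). The tray stands in front of the mouth with its leading corners at (377,154) and (404,342), and the lemon half at (570,225) is still inside.

Run:
```python
from h import *
p=lambda x,y:(170+x/3.3,120+y/3.3)
B=np.array([at("top",p(*c),80)[:2] for c in((36,81),(320,58),(354,436),(66,464))])
print(B.round(),np.linalg.norm(np.roll(B,-1,0)-B,axis=1).round(),B.mean(0))
C=B.mean(0); u=B[0]+B[3]-B[1]-B[2]; v=B[3]-B[0]+B[2]-B[1]
for q in(u,v): print(np.degrees(np.arctan2(q[1],q[0])))
u/=np.linalg.norm(u); v=np.array([-u[1],u[0]])
T=np.array([at("top",p(*c),48)[:2] for c in((376,153),(404,343),(622,125),(606,311))])
for t in T: print("tray corner in station",((t-C)@u).round(1),((t-C)@v).round(1))
d=T[0]-T[2];print(np.degrees(np.arctan2(d[1],d[0])))
for n,s in(("tcp",get_obs()["tool_pos"][:2]),): print(n,((s-C)@u).round(1),((s-C)@v).round(1))
```

```text
[[732. 387.]
 [758. 152.]
 [445. 114.]
 [416. 349.]] [236. 316. 237. 318.] [587.8014829  250.52549197]
96.64137750114214
-173.13990367766442
tray corner in station -154.9 -78.5
tray corner in station -164.7 86.0
tray corner in station -368.2 -84.2
tray corner in station -339.4 74.4
98.14936553931061
tcp -413.5 -9.4
```

```bash
python3 -m pendant '[0,0,0,0,0,0.3,1, -0.1,0,0,0,0,0.25,1, -0.1,0,0,0,0,0,1, 0,-0.1,0,0,0,0,1, 0,-0.1,0,0,0,0,1, 0,0,0,0,0,0,1, 0,0,0,0,0,0,1]'
python3 - <<'E'
from h import *
im=cv2.cvtColor(capture("top"),cv2.COLOR_RGB2BGR)
c=im[145:235,260:380]
cv2.imwrite("pics/crop6.png",cv2.convertScaleAbs(cv2.resize(c,None,fx=6.5,fy=6.5,interpolation=cv2.INTER_CUBIC),alpha=1.5))
E
```

```text
time: 18.65
tool_pos: [639.0, -155.0, 25.3]
tcp_rot: [3.141, -0.0, 0.074]
contact_force: [-0.7, -3.5, 3.2]
grip_width: 8.7
finger_force: 30.0
```

View pics/crop6.png

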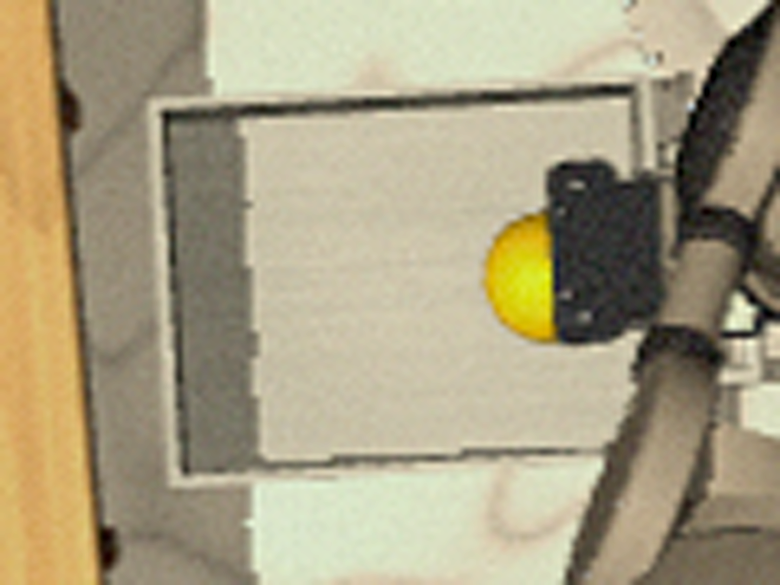

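The tray's leading corners are at crop (148,101) and (172,485). The two side panels' front feet show at (70,105) and (107,547).

Run:
```python
from h import *
p=lambda x,y:(260+x/6.5,145+y/6.5)
C=np.array([587.9,251]);a=np.radians(96.7);u=np.array([np.cos(a),np.sin(a)]);v=np.array([-u[1],u[0]])
S=lambda c,z:((at("top",p(*c),z)[:2]-C)@np.array([u,v]).T).round(1)
for c in((148,101),(172,485),(652,80),(600,461)): print("corner",S(c,48))
for c in((73,105),(110,547)): print("foot",S(c,30))
t=get_obs()["tool_pos"][:2];print("tcp",(t-C)@u,(t-C)@v)
```

```text
corner [-153.6  -95.1]
corner [-149.4   72.6]
corner [-374.1  -84.8]
corner [-335.6   79.2]
foot [-119.   -98.9]
foot [-118.5   97.5]
tcp -409.1808167970309 -3.3761090210709948
```

```bash
python3 -m pendant '[0,0,0,0,0,-0.2,1, 0,0,0,0,0,-0.18,1, 0,-0.1,0,0,0,0,1, 0,-0.2,0,0,0,0,1, 0,-0.1,0,0,0,0,1, 0,0,0,0,0,0,1, 0,0,0,0,0,0,1]'
python3 - <<'E'
from h import *
im=cv2.cvtColor(capture("top"),cv2.COLOR_RGB2BGR)
c=im[145:235,260:380]
cv2.imwrite("pics/crop7.png",cv2.convertScaleAbs(cv2.resize(c,None,fx=6.5,fy=6.5,interpolation=cv2.INTER_CUBIC),alpha=1.5))
E
```

```text
time: 19.4
tool_pos: [637.8, -142.3, 25.3]
tcp_rot: [-3.141, -0.0, 0.101]
contact_force: [1.2, -0.8, 4.4]
grip_width: 8.5
finger_force: 30.0
```

View pics/crop7.png

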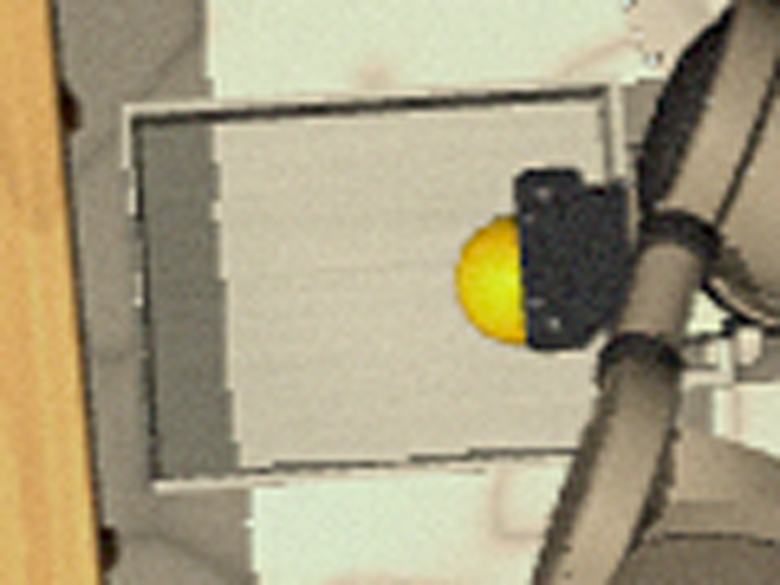

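The leading corners are now at (122,107) and (154,491). The front edge has the same slope as the line through the panel feet.

Run:
```python
from h import *
p=lambda x,y:(260+x/6.5,145+y/6.5)
C=np.array([587.9,251]);a=np.radians(96.7);u=np.array([np.cos(a),np.sin(a)]);v=np.array([-u[1],u[0]])
S=lambda c,z:((at("top",p(*c),z)[:2]-C)@np.array([u,v]).T).round(1)
for c in((122,107),(154,491),(626,85)): print("corner",S(c,48))
t=get_obs()["tool_pos"][:2];print("tcp",(t-C)@u,(t-C)@v)
```

```text
corner [-142.1  -93.4]
corner [-141.4   74.5]
corner [-362.5  -83.6]
tcp -396.4127824422278 -3.683417970330735
```

```bash
cat > fit.py <<'E'
from h import *
C=np.array([587.9,251]);a=np.radians(96.7);u=np.array([np.cos(a),np.sin(a)]);v=np.array([-u[1],u[0]])
def S(c,z): return (at("top",c,z)[:2]-C)@np.array([u,v]).T
def proj(s,z):
    w=np.array([*(C+s[0]*u+s[1]*v),z]); m=camera_model("top"); P=np.array(m["pose"]); q=P[:3,:3].T@(w-P[:3,3]); f=200/np.tan(np.radians(m["fov_y"])/2)
    return np.array([m["cx"]-f*q[0]/q[2],m["cy"]+f*q[1]/q[2]])
def fit(front,lat,x1=160):
    g=cv2.cvtColor(capture("top"),cv2.COLOR_RGB2GRAY).astype(np.float32)
    def edge(pts,d):  # bright->dark along d (station), returns edge station coords
        out=[]
        for s in pts:
            k=np.arange(-9,9.1,.5); q=np.array([proj(s+d*t,48) for t in k]).astype(np.float32)
            b=cv2.GaussianBlur(cv2.remap(g,q[:,:1],q[:,1:],cv2.INTER_LINEAR),(1,5),0).ravel()
            out.append(s+d*k[np.argmin(np.gradient(b))])
        return np.array(out)
    y=np.arange(-65,66,5); x=np.arange(15,x1,5)
    E={"front":edge([np.array([front-5,lat+t]) for t in y],np.array([-1.,0])),
       "ymin":edge([np.array([front-t,lat-80]) for t in x],np.array([0,1.])),
       "ymax":edge([np.array([front-t,lat+80]) for t in x],np.array([0,-1.]))}
    for n,e in E.items():
        i=1 if n=="front" else 0
        if n!="front":
            r=np.ones(len(e),bool)
        A,B=e[:,i],e[:,1-i]; k=np.polyfit(A,B,1); r=abs(B-np.polyval(k,A)); ok=r<np.median(r)*2.5+.3; k=np.polyfit(A[ok],B[ok],1)
        print(n,"value at front/lat: %.1f"%np.polyval(k,lat if i else front),"yaw deg %.2f"%np.degrees(np.arctan(k[0])*(-1 if i else 1)),ok.sum(),"rms %.1f"%np.std(B[ok]-np.polyval(k,A[ok])))
    t=get_obs()["tool_pos"][:2];print("tcp",((t-C)@u).round(1),((t-C)@v).round(1))
E
python3 -c "
from fit import *
fit(-142,-9)"
python3 -m pendant '[0,0,0,0,0,-0.2,1, -0.1,0,0,0,0,-0.2,1, 0,0,0,0,0,0,1, 0,0,0,0,0,0,1]'
python3 -c "
from fit import *
fit(-142,-2)"
```

```text
time: 19.9
tool_pos: [635.1, -142.7, 25.3]
tcp_rot: [-3.141, -0.001, 0.128]
contact_force: [5.0, 1.8, 3.6]
grip_width: 8.8
finger_force: 30.4Traceback (most recent call last):
  File "<string>", line 3, in <module>
    fit(-142,-9)
    ~~~^^^^^^^^^
  File "fit.py", line 19, in fit
    "ymax":edge([np.array([front-t,lat+80]) for t in x],np.array([0,-1.]))}
           ~~~~^^^^^^^^^^^^^^^^^^^^^^^^^^^^^^^^^^^^^^^^^^^^^^^^^^^^^^^^^^^
  File "fit.py", line 12, in edge
    k=np.arange(-9,9.1,.5); q=np.array([proj(s+d*t,48) for t in k]).astype(np.float32)
                                        ~~~~^^^^^^^^^^
  File "fit.py", line 5, in proj
    w=np.array([*(C+s[0]*u+s[1]*v),z]); m=camera_model("top"); P=np.array(m["pose"]); q=P[:3,:3].T@(w-P[:3,3]); f=200/np.tan(np.radians(m["fov_y"])/2)
                                          ~~~~~~~~~~~~^^^^^^^
ValueError: time passes only in moves, steps and waits
Traceback (most recent call last):
  File "fit.py", line 19, in fit
    "ymax":edge([np.array([front-t,lat+80]) for t in x],np.array([0,-1.]))}
           ~~~~^^^^^^^^^^^^^^^^^^^^^^^^^^^^^^^^^^^^^^^^^^^^^^^^^^^^^^^^^^^
  File "fit.py", line 12, in edge
    k=np.arange(-9,9.1,.5); q=np.array([proj(s+d*t,48) for t in k]).astype(np.float32)
                                        ~~~~^^^^^^^^^^
  File "fit.py", line 5, in proj
    w=np.array([*(C+s[0]*u+s[1]*v),z]); m=camera_model("top"); P=np.array(m["pose"]); q=P[:3,:3].T@(w-P[:3,3]); f=200/np.tan(np.radians(m["fov_y"])/2)
                                          ~~~~~~~~~~~~^^^^^^^
ValueError: time passes only in moves, steps and waits
```

Calling `camera_model` that often seems to trip a limit, so I'll cache it.

```bash
sed -i 's/^C=np/M=camera_model("top")\nC=np/; s/m=camera_model("top"); P/m=M; P/' fit.py
python3 -c "
from fit import *
fit(-142,-2)"
```

```text
front value at front/lat: -141.9 yaw deg -2.68 27 rms 0.8
ymin value at front/lat: -90.8 yaw deg -1.88 29 rms 0.6
ymax value at front/lat: 69.5 yaw deg -1.94 28 rms 0.6
tcp -396.5 -1.0
```

```bash
python3 -m pendant '[0,0,0,0,0,-0.3,1, 0,0,0,0,0,-0.3,1, 0,0,0,0,0,0,1, 0,0,0,0,0,0,1]'
python3 -c "
from fit import *
fit(-142,-5)"
```

```text
time: 20.4
tool_pos: [634.7, -143.1, 25.3]
tcp_rot: [-3.141, -0.0, 0.17]
contact_force: [3.6, 1.2, 4.7]
grip_width: 9.2
finger_force: 30.8
front value at front/lat: -142.9 yaw deg -0.68 27 rms 0.8
ymin value at front/lat: -84.7 yaw deg -0.67 29 rms 0.7
ymax value at front/lat: 74.8 yaw deg -1.17 28 rms 0.8
tcp -396.8 -0.5
```

```bash
python3 -m pendant '[0,0,0,0,0,-0.25,1, 0,0,0,0,0,0,1, 0,0,0,0,0,0,1]'
python3 -c "
from fit import *
fit(-142,-2)"
```

```text
time: 20.75
tool_pos: [634.7, -143.2, 25.3]
tcp_rot: [3.142, -0.0, 0.187]
contact_force: [3.0, 1.3, 5.2]
grip_width: 8.9
finger_force: 30.9
front value at front/lat: -143.1 yaw deg -0.24 27 rms 0.7
ymin value at front/lat: -81.2 yaw deg 0.07 29 rms 0.7
ymax value at front/lat: 78.9 yaw deg -0.22 29 rms 0.7
tcp -397.0 -0.4
```

```bash
python3 -m pendant '[0.007,-0.1,0,0,0,0,1, 0.014,-0.2,0,0,0,0,1, 0.014,-0.2,0,0,0,0,1, 0,0,0,0,0,0,1, 0,0,0,0,0,0,1]'
python3 -c "
from fit import *
fit(-127,-1)"
```

```text
time: 21.3
tool_pos: [632.5, -128.5, 25.3]
tcp_rot: [3.141, 0.001, 0.188]
contact_force: [1.9, -1.3, 6.1]
grip_width: 8.7
finger_force: 30.1
front value at front/lat: -126.8 yaw deg 2.64 27 rms 0.7
ymin value at front/lat: -72.5 yaw deg 0.92 28 rms 1.3
ymax value at front/lat: 79.6 yaw deg -2.78 29 rms 3.5
tcp -382.1 -0.0
```

```bash
python3 -c "
from fit import *
fit(-127,7)"
```

```text
front value at front/lat: -127.1 yaw deg 2.71 27 rms 0.7
ymin value at front/lat: -68.9 yaw deg 2.58 29 rms 0.7
ymax value at front/lat: 91.9 yaw deg 2.52 29 rms 0.8
tcp -382.0 -0.0
```

```bash
python3 -m pendant '[0.02,0.2,0,0,0,0.25,1, 0.01,0.2,0,0,0,0.35,1, 0.01,0.2,0,0,0,0.35,1, 0,0.1,0,0,0,0,1, 0,0.1,0,0,0,0,1, 0,-0.1,0,0,0,0,1, 0,-0.1,0,0,0,0,1, 0,-0.2,0,0,0,0,1, 0,-0.2,0,0,0,0,1, 0,0,0,0,0,0,1, 0,0,0,0,0,0,1]'
python3 -c "
from fit import *
fit(-133,2)"
```

```text
time: 22.5
tool_pos: [634.8, -134.4, 25.3]
tcp_rot: [3.141, 0.002, 0.122]
contact_force: [-0.2, -1.4, 6.5]
grip_width: 8.6
finger_force: 30.0
front value at front/lat: -133.1 yaw deg 0.42 26 rms 0.8
ymin value at front/lat: -80.3 yaw deg 0.35 29 rms 0.7
ymax value at front/lat: 80.2 yaw deg 0.52 28 rms 0.8
tcp -388.2 -1.6
```

```bash
python3 -m pendant '[0,-0.1,0,0,0,0,1, 0,-0.1,0,0,0,0,1, 0,-0.1,0,0,0,0,1, 0,-0.1,0,0,0,0,1, 0,0,0,0,0,0,1]'
python3 -c "
from fit import *
fit(-122,0)"
```

```text
time: 23.05
tool_pos: [633.5, -123.0, 25.2]
tcp_rot: [3.14, 0.001, 0.122]
contact_force: [0.3, -5.1, 5.5]
grip_width: 8.7
finger_force: 30.0
front value at front/lat: -121.9 yaw deg 0.45 27 rms 0.6
ymin value at front/lat: -80.6 yaw deg 0.38 29 rms 0.7
ymax value at front/lat: 80.3 yaw deg 0.60 29 rms 0.7
tcp -376.8 -1.7
```

```bash
python3 -m pendant '[0,-0.1,0,0,0,0,1, 0,-0.1,0,0,0,0,1, 0,-0.1,0,0,0,0,1, 0,0,0,0,0,0,1]'
python3 -m pendant '[0,-0.1,0,0,0,0,1, 0,-0.1,0,0,0,0,1, 0,-0.1,0,0,0,0,1, 0,0,0,0,0,0,1]'
python3 -c "
from fit import *
fit(-104,0)"
```

```text
time: 23.5
tool_pos: [632.4, -114.1, 25.3]
tcp_rot: [3.14, 0.001, 0.122]
contact_force: [0.7, -4.1, 6.0]
grip_width: 8.3
finger_force: 30.0
time: 23.9
tool_pos: [631.3, -105.2, 25.3]
tcp_rot: [3.14, 0.001, 0.122]
contact_force: [0.3, -4.0, 5.9]
grip_width: 8.9
finger_force: 30.0
front value at front/lat: -112.7 yaw deg 0.02 27 rms 0.7
ymin value at front/lat: -80.8 yaw deg 0.35 28 rms 0.6
ymax value at front/lat: 79.9 yaw deg 0.34 27 rms 0.7
tcp -358.8 -1.6
```

```bash
python3 -m pendant '[0,-0.15,0,0,0,0,1, 0,-0.15,0,0,0,0,1, 0,-0.15,0,0,0,0,1, 0,-0.15,0,0,0,0,1, 0,-0.15,0,0,0,0,1, 0,0,0,0,0,0,1]'
python3 -m pendant '[0,-0.15,0,0,0,0,1, 0,-0.15,0,0,0,0,1, 0,-0.15,0,0,0,0,1, 0,-0.15,0,0,0,0,1, 0,0,0,0,0,0,1]'
python3 -c "
from fit import *
fit(-65,0,110)"
```

```text
time: 24.55
tool_pos: [628.6, -82.5, 25.2]
tcp_rot: [3.14, 0.001, 0.122]
contact_force: [0.2, -3.8, 6.3]
grip_width: 8.8
finger_force: 30.0
time: 25.05
tool_pos: [626.4, -64.7, 25.2]
tcp_rot: [3.14, 0.001, 0.122]
contact_force: [-0.3, -3.0, 6.1]
grip_width: 8.6
finger_force: 30.0
front value at front/lat: -67.1 yaw deg -2.14 24 rms 3.5
ymin value at front/lat: -82.1 yaw deg -0.56 14 rms 0.9
ymax value at front/lat: 84.7 yaw deg 3.54 14 rms 1.8
tcp -318.0 -1.4
```

```bash
for i in 1; do python3 -m pendant '[0,-0.08,0,0,0,0,1, 0,-0.08,0,0,0,0,1, 0,-0.08,0,0,0,0,1, 0,0,0,0,0,0,1]'; python3 -m pendant '[0,-0.06,0,0,0,0,1, 0,-0.06,0,0,0,0,1]';  python3 -m pendant '[0,-0.06,0,0,0,0,1, 0,-0.06,0,0,0,0,1]'; done | grep -E "tool_pos|contact"
```

```text
tool_pos: [625.6, -57.9, 25.3]
contact_force: [2.0, -4.4, 5.4]
tool_pos: [625.2, -54.8, 25.3]
contact_force: [0.9, -6.3, 6.4]
tool_pos: [624.8, -51.2, 25.3]
contact_force: [1.2, -6.0, 5.3]
```

```bash
(python3 -m pendant '[0,-0.06,0,0,0,0,1, 0,-0.06,0,0,0,0,1]';  python3 -m pendant '[0,-0.06,0,0,0,0,1, 0,-0.06,0,0,0,0,1]'; python3 -m pendant '[0,-0.06,0,0,0,0,1, 0,-0.06,0,0,0,0,1]';  python3 -m pendant '[0,-0.06,0,0,0,0,1, 0,-0.06,0,0,0,0,1]') | grep -E "tool_pos|contact"
```

```text
tool_pos: [624.3, -47.7, 25.3]
contact_force: [0.8, -6.7, 5.9]
tool_pos: [623.9, -44.1, 25.2]
contact_force: [0.8, -6.0, 6.5]
tool_pos: [623.5, -40.5, 25.3]
contact_force: [0.3, -7.0, 5.6]
tool_pos: [623.0, -37.0, 25.3]
contact_force: [0.2, -6.6, 5.6]
```

```bash
(python3 -m pendant '[0,-0.06,0,0,0,0,1, 0,-0.06,0,0,0,0,1]';  python3 -m pendant '[0,-0.06,0,0,0,0,1, 0,-0.06,0,0,0,0,1]'; python3 -m pendant '[0,-0.06,0,0,0,0,1, 0,-0.06,0,0,0,0,1]';  python3 -m pendant '[0,-0.06,0,0,0,0,1, 0,-0.06,0,0,0,0,1]') | grep -E "tool_pos|contact"
```

```text
tool_pos: [622.6, -33.4, 25.2]
contact_force: [0.4, -6.1, 6.1]
tool_pos: [622.2, -29.8, 25.3]
contact_force: [0.9, -7.4, 6.1]
tool_pos: [621.7, -26.3, 25.2]
contact_force: [1.9, -7.3, 6.3]
tool_pos: [621.3, -22.7, 25.2]
contact_force: [0.6, -6.7, 6.6]
```

```bash
(python3 -m pendant '[0,-0.06,0,0,0,0,1, 0,-0.06,0,0,0,0,1]';  python3 -m pendant '[0,-0.06,0,0,0,0,1, 0,-0.06,0,0,0,0,1]'; python3 -m pendant '[0,-0.06,0,0,0,0,1, 0,-0.06,0,0,0,0,1]';  python3 -m pendant '[0,-0.06,0,0,0,0,1, 0,-0.06,0,0,0,0,1]') | grep -E "tool_pos|contact"
```

```text
tool_pos: [620.8, -19.1, 25.2]
contact_force: [0.3, -6.9, 5.2]
tool_pos: [620.4, -15.6, 25.2]
contact_force: [0.0, -6.6, 6.3]
tool_pos: [620.0, -12.0, 25.2]
contact_force: [0.6, -6.9, 6.6]
tool_pos: [619.6, -8.4, 25.3]
contact_force: [0.4, -7.6, 5.6]
```

```bash
(python3 -m pendant '[0,-0.06,0,0,0,0,1, 0,-0.06,0,0,0,0,1]';  python3 -m pendant '[0,-0.06,0,0,0,0,1, 0,-0.06,0,0,0,0,1]'; python3 -m pendant '[0,-0.06,0,0,0,0,1, 0,-0.06,0,0,0,0,1]';  python3 -m pendant '[0,-0.06,0,0,0,0,1, 0,-0.06,0,0,0,0,1]') | grep -E "tool_pos|contact"
```

```text
tool_pos: [619.1, -4.8, 25.3]
contact_force: [0.7, -5.8, 6.2]
tool_pos: [618.7, -1.3, 25.2]
contact_force: [0.4, -7.0, 5.8]
tool_pos: [618.2, 2.3, 25.2]
contact_force: [0.7, -6.5, 6.6]
tool_pos: [617.8, 5.9, 25.2]
contact_force: [0.0, -6.5, 6.2]
```

```bash
(python3 -m pendant '[0,-0.06,0,0,0,0,1, 0,-0.06,0,0,0,0,1]';  python3 -m pendant '[0,-0.06,0,0,0,0,1, 0,-0.06,0,0,0,0,1]'; python3 -m pendant '[0,-0.06,0,0,0,0,1, 0,-0.06,0,0,0,0,1]';  python3 -m pendant '[0,-0.06,0,0,0,0,1, 0,-0.06,0,0,0,0,1]') | grep -E "tool_pos|contact|width"
```

```text
tool_pos: [617.4, 9.4, 25.3]
contact_force: [0.9, -7.0, 6.3]
grip_width: 9.1
tool_pos: [617.1, 11.9, 25.2]
contact_force: [1.4, -13.1, 6.0]
grip_width: 8.8
tool_pos: [616.8, 15.1, 25.3]
contact_force: [0.7, -11.4, 5.1]
grip_width: 9.2
tool_pos: [616.3, 18.9, 25.3]
contact_force: [2.1, -10.6, 5.7]
grip_width: 9.1
```

```bash
(python3 -m pendant '[0,-0.05,0,0,0,0,1, 0,-0.05,0,0,0,0,1]';  python3 -m pendant '[0,-0.05,0,0,0,0,1, 0,-0.05,0,0,0,0,1]') | grep -E "tool_pos|contact|width"
```

```text
tool_pos: [615.9, 22.1, 25.3]
contact_force: [1.9, -9.9, 5.4]
grip_width: 9.1
tool_pos: [615.5, 25.2, 25.3]
contact_force: [1.0, -9.2, 7.0]
grip_width: 8.9
```

```bash
(python3 -m pendant '[0,-0.05,0,0,0,0,1, 0,-0.05,0,0,0,0,1]';  python3 -m pendant '[0,-0.05,0,0,0,0,1]'; python3 -m pendant '[0,0,0,0,0,0,1]') | grep -E "tool_pos|contact|width"
```

```text
tool_pos: [615.1, 28.4, 25.2]
contact_force: [0.7, -8.6, 5.7]
grip_width: 9.0
tool_pos: [614.9, 30.1, 25.2]
contact_force: [2.1, -7.0, 6.6]
grip_width: 8.9
tool_pos: [614.8, 30.4, 25.2]
contact_force: [0.9, -7.0, 5.6]
grip_width: 8.8
```

```bash
(python3 -m pendant '[0,-0.05,0,0,0,0,1]';  python3 -m pendant '[0,-0.05,0,0,0,0,1]'; python3 -m pendant '[0,-0.04,0,0,0,0,1]') | grep -E "tool_pos|contact"
```

```text
tool_pos: [614.7, 31.7, 25.2]
contact_force: [0.4, -7.1, 7.4]
tool_pos: [614.4, 33.4, 25.3]
contact_force: [0.6, -7.7, 6.0]
tool_pos: [614.3, 34.2, 25.3]
contact_force: [0.3, -10.1, 6.6]
```

```bash
(python3 -m pendant '[0,-0.04,0,0,0,0,1]';  python3 -m pendant '[0,-0.03,0,0,0,0,1]'; python3 -m pendant '[0,0,0,0,0,0,1]') | grep -E "tool_pos|contact"
```

```text
tool_pos: [614.2, 34.9, 25.2]
contact_force: [1.0, -11.9, 6.7]
tool_pos: [614.1, 35.4, 25.2]
contact_force: [0.8, -13.2, 5.7]
tool_pos: [614.1, 35.5, 25.2]
contact_force: [1.6, -12.0, 6.3]
```

```bash
(python3 -m pendant '[0,-0.04,0,0,0,0,1]';  python3 -m pendant '[0,-0.03,0,0,0,0,1]'; python3 -m pendant '[0,0,0,0,0,0,1]') | grep -E "tool_pos|contact"
```

```text
tool_pos: [614.1, 36.1, 25.2]
contact_force: [1.5, -14.9, 5.0]
tool_pos: [614.1, 36.7, 25.3]
contact_force: [1.5, -16.1, 6.0]
tool_pos: [614.1, 36.8, 25.2]
contact_force: [0.9, -13.7, 5.1]
```

```bash
python3 -m pendant '[0,0,0,0,0,0,0.4, 0,0,0,0,0,0,0.4, 0,0,0,0,0,0,0.4, 0,0,0,0,0,0,0.4, 0,0,0,0,0,0,0.4]';  python3 -m pendant '[0,0,-0.1,0,0,0,0.4, 0,0,-0.2,0,0,0,0.4, 0,0,-0.3,0,0,0,0.4, 0,0,0,0,0,0,0.4]'
```

```text
time: 32.1
tool_pos: [613.6, 41.1, 24.5]
tcp_rot: [-3.141, 0.002, 0.122]
contact_force: [0.2, -0.0, 0.4]
grip_width: 27.6
finger_force: 0.0
time: 32.5
tool_pos: [615.4, 40.6, 45.0]
tcp_rot: [3.141, -0.003, 0.122]
contact_force: [0.0, -0.0, 0.1]
grip_width: 27.1
finger_force: 0.0
```

```bash
python3 -m pendant '[0,0,-0.5,0,0,0,0.4, 0,0,-1,0,0,0,0.4, 0,0,-1,0,0,0,0.4, 0,0,-1,0,0,0,0.4, 0,0,-1,0,0,0,0.4, -0.5,0.9,-0.5,0,0,0,0.4, -1,1,0,0,0,0,0.4, -1,1,0,0,0,0,0.4, -1,1,0,0,0,0,0.4, -1,1,0,0,0,0,0.4, -1,1,0,0,0,0,0.4, 0,0,0,0,0,0,0.4]'
python3 -m pendant '[-0.5,1,0,0,0,0,0.4, 0,1,0,0,0,0,0.4, 0,1,0,0,0,0,0.4, 0,1,0,0,0,0,0.4, 0,1,0,0,0,0,0.4, 0,1,0,0,0,0,0.4, 0,0,0,0,0,0,0.4]'
python3 - <<'E'
from h import *
im=cv2.cvtColor(capture("top"),cv2.COLOR_RGB2BGR)
c=im[110:290,150:400]
cv2.imwrite("pics/crop8.png",cv2.convertScaleAbs(cv2.resize(c,None,fx=3.1,fy=3.1,interpolation=cv2.INTER_CUBIC),alpha=1.5))
E
```

```text
time: 33.7
tool_pos: [469.4, -158.3, 193.6]
tcp_rot: [3.14, 0.001, 0.117]
contact_force: [-1.2, 0.1, -0.0]
grip_width: 28.0
finger_force: 0.0
time: 34.4
tool_pos: [479.4, -338.5, 192.9]
tcp_rot: [3.14, -0.001, 0.119]
contact_force: [0.1, 0.0, -0.4]
grip_width: 27.6
finger_force: 0.0
```

View pics/crop8.png

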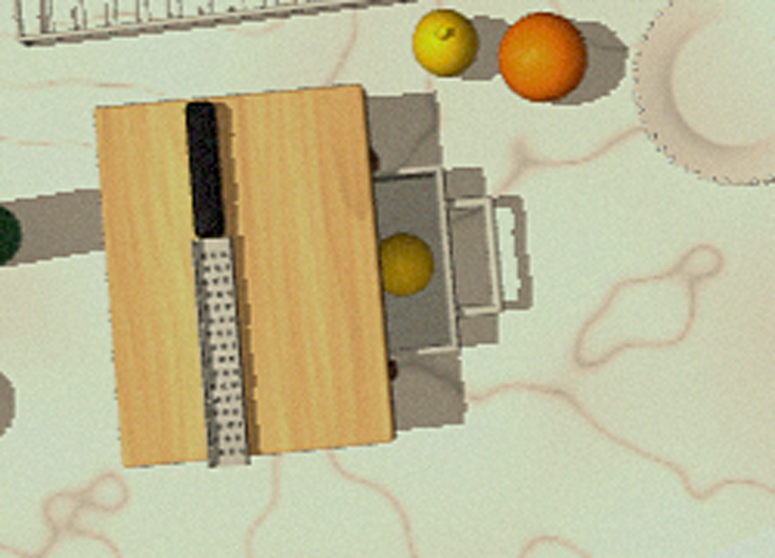

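The final picture shows the zester flat on the board from (200,100) to (230,465). The tray sits square under the board with its end wall at about (450,260), and the lemon half at (405,265) is inside it. The lemon and orange haven't visibly moved, and the arm is clear. The forces went through the catch bump, the easing and then the buffer's rise, so I'm handing in.

```bash
python3 -c "
from plant import *
print(close_job())"
```

```text
the job is handed in; nothing more can be done
None
```

I laid the zester flat on the board, slid the tray past the catch onto the buffer with the lemon half still in it, let go, and handed the job in. The hand-in gave no verdict, and that the roller dropped behind the end wall is judged from the push forces, not seen.

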